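Hold the dryer's spring-return service key turned

TASK

The dryer needs its service test run, and its key switch must be held on by hand. Pull the service key out of the washer's control box, push it fully home in the empty key switch of the dryer's control box (its pins are sticky, so work the key in), then turn it a quarter turn clockwise as far as it goes and finish still gripping it and holding it turned, because the switch springs back when released. Do not press the dryer's stop button, and leave everything else on the worktop where it is.

Things in the scene. Friction and masses are not known exactly. Their poses are not given: they have to be found in the camera images.
- key: The service key, the only key here, 30 g, at the start upright in the washer box's key switch. Origin on its axis at the shoulder (underside of the steel collar), z up towards the head, x across its width, y across its thickness. Insert it with its toothed +x edge towards the dryer box's +x, as it stands in the washer's.
- key_grip (a point): Centre of the key's black moulded head, 23 mm above the shoulder, same axes. The head is 28 mm wide (x), 9 mm thick (y), 30 mm high (8 to 38 mm above the shoulder): grip it across its 9 mm. Under it the steel collar, 14.5 (x) x 6 (y) mm, reaches 9 mm up from the shoulder.
- key_shoulder (a point): Point on the key's axis at the shoulder: the collar's underside, which seats on the plug's face.
- key_tip (a point): Lower end of the blade, on the axis, 29 mm below the shoulder. The steel blade is 3 mm thick (y) and 10 mm wide (x -5 to +5), the last 3.5 mm tapering to a 3 mm wide tip. Its +x edge has three teeth 3 mm high with 45 degree flanks (the last is the wide tip); its -x edge is straight.
- washer_box: The washer's control box, the smaller one: white plastic on a grey base, 110 (x) x 120 (y) x 70 mm high, fixed, a grey conduit at its +x side. Key switch in the middle of its top; two flat buttons, 6 mm high, 36 mm towards +x and 26 mm to either side. Origin under its centre, z up.
- washer_box_mouth (a point): Centre of the washer's key switch on the plug's face, 69.5 mm above the worktop, axes of washer_box; the keyway runs along x. A chrome bezel ring (21 mm inside, 31 mm outside) stands 4.5 mm above the face. The key lifts straight out with almost no resistance; this switch does not turn.
- dryer_box: The dryer's control box, the larger one: same make, 110 (x) x 180 (y) x 70 mm high, fixed, conduit at its +x side. On its top: the empty key switch 48 mm from the centre towards -y, a red mushroom stop button 48 mm towards +y and 5 mm towards +x, a clear lamp (11 mm high) 34 mm towards +x. Origin under its centre, z up.
- dryer_box_mouth (a point): Centre of the dryer's keyway on the plug's face, 69.5 mm above the worktop, axes of dryer_box (fixed, does not turn with the plug). Keyway vertical, 34 mm deep, 11.6 mm along x by 4.6 mm along y, mouth bevelled by 1.8 mm all round; same bezel ring as the washer's. The key is home when its shoulder is at this point.
- dryer_pins (a point): Point in the dryer's keyway 13 mm below its mouth. Two sticky spring pins, 6 and 13 mm below the mouth, and a locking wafer at 23.5 mm press on the key's toothed edge. The push needed comes in peaks of some 5 to 20 N, less if the key is nudged 1 to 2 mm towards its toothed edge and rocked. With the key home the pins rest in the notches between the teeth.
- dryer_lock (a joint): Angle of the dryer's lock plug (rad): 0 with the keyway along the box's x, grows clockwise seen from above, stop at 1.5. Blocked below 0.1 until the key is within 2 to 4 mm of home. A spring returns it: 0.03 N m at 0, 0.105 N m at the stop. The key has about 0.17 rad of play, so the gripper turns about 1.7 rad to reach the stop.
- stop_button (a joint): Travel of the dryer's mushroom stop button (m), 0 out, 0.006 fully pressed (8 N). 40 mm wide, about 30 mm high with its yellow base. Not to be pressed.
- detergent_jug: White detergent jug with a blue cap, 75 x 130 x 204 mm, at the far side. Origin under its centre. Leave alone.
- spray_can: Aluminium spray can, 52 mm across, 190 mm high, at the far side. Origin under its centre. Leave alone.
- pod_jar: Glass jar with a steel lid, 90 mm across, 120 mm high, at the far side. Origin under its centre. Leave alone.
- dosing_cup: Clear dosing cup, 64 mm across, 55 mm high, between the two boxes. Origin under its centre. Leave alone.
- scrub_brush: Wooden scrubbing brush, 130 x 50 x 38 mm, lying between the two boxes farther away. Origin under its centre. Leave alone.
- peg_a: Wooden clothes peg, 72 x 14 x 10 mm, lying on the near right of the worktop. Leave alone.
- peg_b: Wooden clothes peg, 72 x 14 x 10 mm, lying on the near left of the worktop. Leave alone.
Things that resemble listed ones, but are neither listed nor needed, are in the scene too. Leave any blue or turquoise look-alike of the key alone.

How it is judged (in metres and radians):
On the way, in this order (a step that is already met when the one before it is completed fails the run):
1. the gripper has drawn the key clear out of the washer's key switch (z of key_tip in the frame of washer_box_mouth above 0.004 m and contact force between the fingers and key above 1 N), for 0.1 s.
2. the key is fully home in the dryer's key switch, held and not yet turned (z of key_shoulder in the frame of dryer_box_mouth between -0.004 and 0.0035 m and horizontal distance between key_shoulder and dryer_box_mouth below 0.004 m and angle between key's own z axis and vertical below 0.12 rad and contact force between the fingers and key above 1 N and value of joint dryer_lock below 0.25 rad), for 0.1 s.
At the end, for the whole second after the job is handed in: The key sits fully home in the dryer's key switch (shoulder within 3.5 mm of the plug's face and 4 mm of its centre, key within 7 degrees of upright), the plug stands still turned clockwise by more than 1.25 rad against its spring, and the gripper is still gripping the key (more than 3 N) (z of key_shoulder in the frame of dryer_box_mouth between -0.004 and 0.0035 m and horizontal distance between key_shoulder and dryer_box_mouth below 0.004 m and angle between key's own z axis and vertical below 0.12 rad and value of joint dryer_lock above 1.25 rad and velocity of joint dryer_lock between -0.1 and 0.1 rad/s and contact force between the fingers and key above 3 N); the arm keeps its last pose, push and grip.
It fails at once if the dryer's stop button is pressed (value of joint stop_button above 0.002 m).
It fails at once if something else on the worktop is moved by more than 30 mm (distance of any of detergent_jug, spray_can, dosing_cup, scrub_brush, pod_jar, peg_a, peg_b from where it was at the start of the episode above 0.03 m).
It also fails if it takes over 54 s, if anything falls off the work surface, if the arm or the gripper's body presses on something with over 40 N, if the wrist force passes 120 N, or if a joint passes its speed limit or range.

ROBOT

A 6-joint arm with a two-finger parallel gripper is mounted at the origin on the work surface. World frame = base frame: x ahead of the robot, y to its left, z up, the work surface at z = 0. Lengths are in mm, angles in rad, forces in N, time in s.
With the tool pointing down it reaches from about 275 to 1000 mm from the base axis. Payload 8.4 kg.
Tool frame: the origin (TCP) lies at the very end of the fingers, on their centre line; the grasp point (between the pads) lies 19 mm behind it; z points along the fingers, x is the direction in which the jaws open and shut, and the axes are right-handed (so a half turn about z gives the same grasp; the last joint's range is limited). The gripper opens to 85 mm and grips with 20 to 120 N. Pads are 22 mm wide; open, the fingers measure 114 mm over their backs; the gripper's body (76 mm by 85 mm) begins 54 mm behind the grasp point. The pads swing forward as they close: fully open they stand 13 mm farther back than shut.
Start: joints at [-1.255, 0.353, 1.633, -0, 1.155, -0.002], TCP at [195.297, -593.706, 199.081] pointing down, gripper open.
Joint ranges: [-2.63, 2.63], [-0.92, 2.1], [0.06, 2.66], [-1.3, 4.44], [0, 2.69], [-3.02, 3.02]. Speed limits (rad/s): [2.22, 2.22, 2.79, 3.14, 3.14, 3.14].

INTERFACE

Orientations are given as [roll, pitch, yaw] about the fixed x, y, z axes, in that order (R = Rz(yaw) Ry(pitch) Rx(roll)).
In Python, from rig import r gives the robot as it stands. The module is installed in compiled form; this text tells all that it offers.
- The arm moves only by the tool apply_moves, never from a script. Its argument "targets" is a list that holds one entry, the list of rows, each a list of 7 numbers: the gripper's target within -1 to 1 (fully open at 1, half-way at 0, shut at -1), then the shift along the tool's x, y, z in cm, then the turn, a rotation vector about the tool's x, y, z in degrees. A call has 1 to 8 rows; each row is the pose to reach, as a shift and turn from the pose measured when the call began, along the tool's axes at that moment; what a row does not reach only later rows make up. A row lasts 1/10 s, in which the tool goes at most 50 mm and 8.59 degrees, less where a joint would pass 70% of its speed; a pose out of reach is approached as far as the arm can. A call with a gripper value outside its range is refused whole. The fingers move at their own pace and stop on an object; "newtons" is the grip in N (left out, the last holds). Time passes only in rows, so rows that repeat a pose let the fingers close. It gives the time, the measured TCP pose, the force and the opening at its end, in the units of the state.
- r.sense(): the state, without advancing time (a new reading comes with each control period).
- r.grab_frame(name): name is "side" or "top" or "wrist"; returns a dict with "pixels" (420x560x3 uint8, red, green, blue), "fov_y" (degrees; the focal length in pixels is half the picture's height over the tangent of half this angle, whatever the lens; pixels are square), "cx", "cy" (the principal point, pixels), "R" (3x3) and "t" (3): a world point X has camera coordinates R X + t; the wrist camera has in their place "mount" (4x4, takes a point from camera to tool coordinates, whose origin is the TCP and whose axes are the tool frame's). Camera axes: x right, y down, z forward; pixel columns grow to the right and rows downward; lengths in mm; the calibration is good to about 2 mm. A picture is of the moment at which its call begins: read the wrist's pose just before it. There is no depth.
- r.sign_off(): hands the job in, once; it reports no verdict.
The state is a dict: "clock": time; "qpos": joint angles; "qvel": joint speeds; "joint_efforts": joint torques, N m; "eef_pos": TCP position; "tcp_rot": TCP orientation; "contact_force": force on the tool from outside, world axes, zero at the start; "wrist_torque": the same for the moment, N m; "opening": opening from 0.0 (shut) to 1.0 (fully open).
Only numpy, scipy, OpenCV 4.12 (cv2) and the standard library are available. Lean on these libraries where they do the work, as an engineer would, in place of code of your own. Each camera call takes 0.05 s, during which the arm holds its last target. There are 200 camera calls.

## Working session

There is one attempt and no reset: what is moved stays moved. The work goes in short steps, Python scripts to look and compute and a tool call to move; the robot and the scene stay as the last step left them, time stands still between calls to the robot, and variables do not carry over. Pictures are saved under pics/ and viewed, about 8 in all and at most 12, crops included, and the job is handed in when it is done.

Besides the shell and the picture viewer there is one more tool, called after "Call:" in YAML: its name, and indented under it one key for each argument. apply_moves: Moves the arm, as the interface text tells. Its arguments: {"type":"object","properties":{"targets":{"type":"array"},"newtons":{"type":"number"}},"required":["targets"]}

```bash
mkdir -p pics
python3 - <<'E'
from rig import r
import cv2,pickle,numpy as np
s=r.sense();print(s)
d={}
for n in("side","top"):
    f=r.grab_frame(n);d[n]=f
    print(n,f["fov_y"],f["cx"],f["cy"],f["R"],f["t"])
    cv2.imwrite(f"pics/{n}0.png",f["pixels"][:,:,::-1])
pickle.dump(d,open("f0.pkl","wb"))
E
```

```text
{'clock': 0.0, 'qpos': array([-1.25541735e+00,  3.53656096e-01,  1.63415352e+00, -2.04831523e-05,
        1.15520872e+00, -2.38754143e-03]), 'qvel': array([ 1.50942354e-03, -1.90859875e-03,  4.80721556e-04, -9.27287981e-05,
        2.32589824e-04,  4.14972004e-04]), 'joint_efforts': array([ 5.63249869e-04, -6.05239749e+01, -3.42077994e+01,  6.96982670e-05,
        9.05989960e-03, -7.36667793e-07]), 'eef_pos': array([ 195.11265382, -593.19885827,  198.3484638 ]), 'tcp_rot': array([ 3.14157733e+00,  1.42572014e-03, -1.25302154e+00]), 'contact_force': array([-1.07119154, -0.06679289, -0.55803985]), 'wrist_torque': array([-0.02244376, -0.01216019, -0.05479328]), 'opening': 1.0005174819336968}
side 57.081433885233324 273.06096815291903 208.46487972956746 [[-0.97902506 -0.20321938 -0.01455383]
 [-0.09450713  0.51625553 -0.85120422]
 [ 0.18049469 -0.83197483 -0.52463278]] [558.3760286  113.68110394 825.05433288]
top 45.19097542393677 284.83525620004326 212.89235575856753 [[-0.0544635  -0.99851108  0.00305764]
 [-0.97647969  0.05262153 -0.20908945]
 [ 0.20861724 -0.01437346 -0.97789174]] [  64.09856245  564.39258523 1074.39488921]
```

View pics/side0.png

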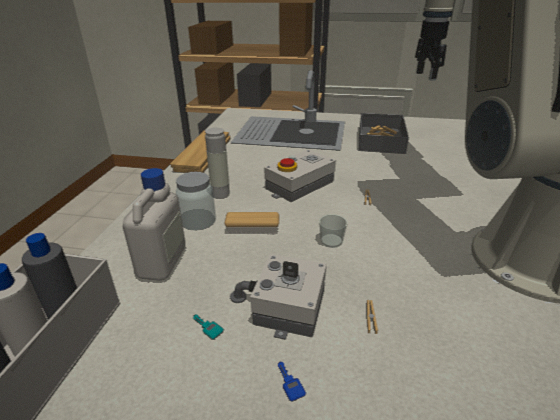

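View pics/top0.png

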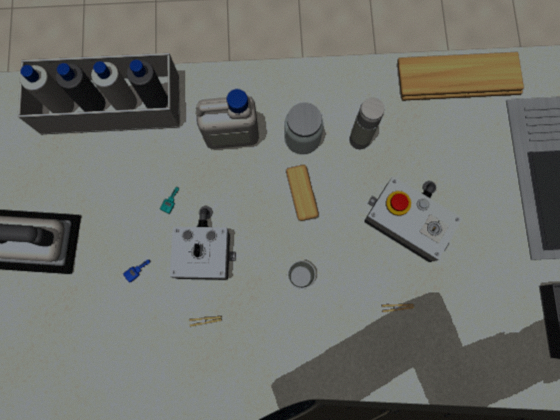

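The side view shows the washer box, with the key, near (290,285) and the dryer box near (300,172). In the top view the washer is at (200,250), the dryer at (412,222), its key switch at about (433,229) and the stop button at (399,203).

```bash
cat > h.py <<'E'
import numpy as np,cv2
def K(f):
    fl=f["pixels"].shape[0]/2/np.tan(np.radians(f["fov_y"])/2); return fl
def proj(f,X):
    c=np.asarray(X)@np.array(f["R"]).T+f["t"]; return K(f)*c[...,:2]/c[...,2:]+[f["cx"],f["cy"]]
def back(f,uv,z):
    d=np.array([(uv[0]-f["cx"])/K(f),(uv[1]-f["cy"])/K(f),1]); R=np.array(f["R"]); d=R.T@d; o=-R.T@np.array(f["t"])
    return o+d*(z-o[2])/d[2]
E
python3 - <<'E'
import pickle,cv2,numpy as np
from h import *
d=pickle.load(open("f0.pkl","rb"))
def crop(n,x,y,w,h): return cv2.resize(d[n]["pixels"][y:y+h,x:x+w,::-1],(400,300),interpolation=cv2.INTER_CUBIC)
a=np.hstack([crop("top",150,200,100,75+0),crop("top",362,172,100,75)])
b=np.hstack([crop("side",235,245,100,75),crop("side",255,140,100,75)])
cv2.imwrite("pics/c.png",np.vstack([a,b]))
t=d["top"]
for n,u,z in[("key",(197,249),107),("wbez",(198,252),74),("dbez",(433,229),74),("stop",(399,203),98),("lamp",(423,204),80)]: print(n,back(t,u,z))
E
```

```text
key [488.85253719 224.12976311 107.        ]
wbez [487.06652271 227.49444021  74.        ]
dbez [ 510.11040526 -290.58535303   74.        ]
stop [ 567.46322565 -215.70962491   98.        ]
lamp [ 566.32112874 -273.08836577   80.        ]
```

View pics/c.png

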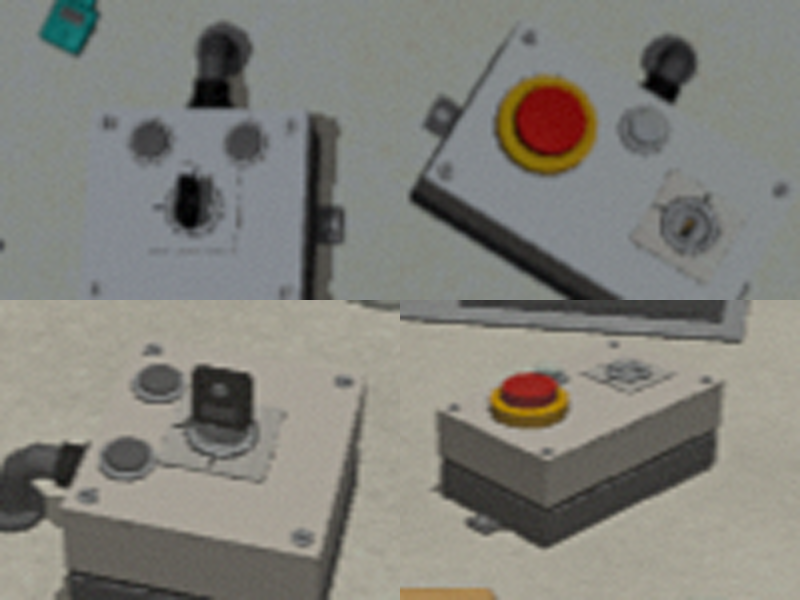

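The crops show the washer bezel centre at top pixel (198.75,251.75) with its buttons at (187.5,235.3) and (211.5,235.5). The dryer plug is at (434.5,228), its lamp at (422.75,204.5) and three screws at (394.3,181.5), (373.5,215) and (457,219.5).

Run:
```python
import pickle
from h import *
d=pickle.load(open("f0.pkl","rb"));t=d["top"];s=d["side"]
P=lambda u,z:back(t,u,z)[:2]
def ang(a,b): v=b-a; return np.arctan2(v[1],v[0])
b1,b2=P((187.5,235.25),76),P((211.5,235.5),76)
print("w bez",P((198.75,251.75),74),"buttons",b1,b2,"yaw",ang(b2,b1)-np.pi/2)
print("w screws yaw",ang(P((222.75,231.75),70),P((177.5,230.75),70))-np.pi/2, ang(P((221.5,273),70),P((222.75,231.75),70)))
m=P((434.5,228),70);print("d mouth",m,"stop",P((399.5,203),98), "yaw",ang(m,P((399.5,203),98))-np.pi/2)
sc=[P(u,70) for u in((394.25,181.5),(373.5,215),(457,219.5))];print(sc,ang(sc[1],sc[0]),ang(sc[2],sc[0])-np.pi/2)
# side estimates: crop px/4
S=lambda u,z:back(s,u,z)[:2]
q=lambda x,y,x0,y0:(x0+x/4,y0+y/4)
print("side w bez",S(q(220,432,235,245-75),74),"d",S(q(228,370,255,140-75),73))
```

```text
w bez [487.52686568 225.85183844] buttons [524.97171683 249.45294282] [521.57974745 196.96240367] yaw -0.06453086232925953
w screws yaw -0.07636734376430843 -0.05863318258961172
d mouth [ 512.82560853 -295.40879301] stop [ 567.40459777 -216.79883837] yaw -0.6068910470436417
[array([ 623.88352508, -217.00826609]), array([ 549.40258191, -163.15940617]), array([ 529.22810052, -347.61741477])] -0.6259884073609642 -0.6271264553562744
side w bez [490.85901489 230.06691391] d [ 514.3414112  -292.87066015]
```

```bash
cat >> h.py <<'E'
from scipy.spatial.transform import Rotation as Ro
def delta(s,p,yaw):
    "shift cm, turn deg in tool axes to reach world p, tool down with tool-x yaw"
    Rc=Ro.from_euler("xyz",s["tcp_rot"]); T=Ro.from_euler("xyz",[np.pi,0,yaw])
    return np.round(Rc.inv().apply(np.array(p)-s["eef_pos"])/10,2), np.round((Rc.inv()*T).as_rotvec(degrees=True),2)
E
python3 - <<'E'
from rig import r
from h import *
print(delta(r.sense(),[480,-290,200],0.945)); print(np.round(r.grab_frame("wrist")["mount"],3))
E
```

```text
(array([-19.91, -36.54,  -0.13]), array([-8.0000e-02,  4.0000e-02, -1.2594e+02]))
[[ 1.00000e+00 -0.00000e+00 -1.00000e-03 -2.02000e-01]
 [ 0.00000e+00  9.56000e-01  2.95000e-01 -7.67380e+01]
 [ 1.00000e-03 -2.95000e-01  9.56000e-01 -1.75335e+02]
 [ 0.00000e+00  0.00000e+00  0.00000e+00  1.00000e+00]]
```

Call:
apply_moves:
  targets:
    - [[1,-19.9,-36.5,0,0,0,-126],[1,-19.9,-36.5,0,0,0,-126],[1,-19.9,-36.5,0,0,0,-126],[1,-19.9,-36.5,0,0,0,-126],[1,-19.9,-36.5,0,0,0,-126],[1,-19.9,-36.5,0,0,0,-126],[1,-19.9,-36.5,0,0,0,-126],[1,-19.9,-36.5,0,0,0,-126]]

```text
clock: 0.95
eef_pos: [469.9, -300.1, 198.7]
tcp_rot: [-3.141, -0.0, -0.047]
contact_force: [0.8, -1.1, 0.3]
opening: 0.998
```

Run:
```python
from rig import r
from h import *
s=r.sense();print(s["eef_pos"],s["tcp_rot"],s["qpos"]);print(delta(s,[480,-290,200],0.945))
```

```text
[ 469.8547487  -300.11088298  198.73464201] [-3.14097106e+00 -1.00346529e-04 -4.68635173e-02] [-5.71498607e-01  2.49091042e-01  1.77947518e+00  6.55705736e-04
  1.11325103e+00 -5.24924843e-01]
(array([ 0.97, -1.06, -0.13]), array([-3.000e-02, -2.000e-02, -5.683e+01]))
```

q6 behaves as expected. Finish the turn, then look at the dryer switch.

Call:
apply_moves:
  targets:
    - [[1,1,-1,0,0,0,-57],[1,1,-1,0,0,0,-57],[1,1,-1,0,0,0,-57],[1,1,-1,0,0,0,-57],[1,1,-1,0,0,0,-57],[1,1,-1,0,0,0,-57],[1,1,-1,0,0,0,-57],[1,1,-1,0,0,0,-57]]

```text
clock: 1.75
eef_pos: [480.1, -290.5, 198.5]
tcp_rot: [-3.141, -0.001, 0.949]
contact_force: [0.0, 1.0, 0.1]
opening: 0.999
```

```bash
cat >> h.py <<'E'
def wf(r):
    s=r.sense(); f=r.grab_frame("wrist"); M=np.array(f["mount"])
    T=np.eye(4);T[:3,:3]=Ro.from_euler("xyz",s["tcp_rot"]).as_matrix();T[:3,3]=s["eef_pos"]
    C=np.linalg.inv(T@M); f["R"]=C[:3,:3];f["t"]=C[:3,3]; return s,f
E
python3 - <<'E'
from rig import r
from h import *
import pickle
s,f=wf(r);pickle.dump(f,open("w1.pkl","wb"));print(s["eef_pos"],s["tcp_rot"],s["qpos"],f["fov_y"])
cv2.imwrite("pics/w1.png",f["pixels"][:,:,::-1])
print(proj(f,[[513,-295,70]]))
E
```

```text
[ 480.12748568 -290.47981561  198.52845492] [-3.14086103e+00 -5.08089713e-04  9.49347152e-01] [-5.47139792e-01  2.55240946e-01  1.77173243e+00  6.24692789e-04
  1.11531123e+00 -1.49676213e+00] 59.505629491480576
[[289.38361873 227.4589959 ]]
```

View pics/w1.png

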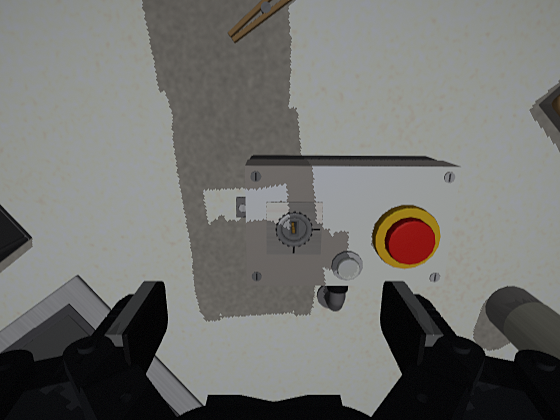

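The wrist view shows the plug at (294,230), screws at (256,176), (449,177), (257,277) and (435,277), and the stop button at (412,240).

Run:
```python
import pickle
from h import *
f=pickle.load(open("w1.pkl","rb"))
P=lambda u,z:back(f,u,z)[:2]
def ang(a,b): v=b-a; return np.arctan2(v[1],v[0])
a,b,c,d=[P(u,70) for u in((256,176),(449,177),(257,277),(435,277))]
m=P((294,230),71)
print(m,a,b,c,d)
print("yaws",ang(a,b)-np.pi/2,ang(c,d)-np.pi/2,ang(a,c),ang(b,d))
cen=(a+b+c+d)/4
for y in(-.63,-.61):print("mouth from centre",cen+[48*np.sin(y),-48*np.cos(y)])
cr=f["pixels"][195:265,255:335,::-1];cv2.imwrite("pics/w1c.png",cv2.resize(cr,None,fx=7,fy=7,interpolation=cv2.INTER_CUBIC))
# keyway blob (brownish/dark) orientation
```

```text
[ 516.96578141 -292.90538078] [ 459.36955769 -291.67069051] [ 554.38045635 -160.63455717] [ 534.92819728 -346.30587641] [ 629.66834586 -214.32869557]
yaws -0.6273567218759122 -0.6226072914312688 -0.6260506704301658 -0.6195197701796471
mouth from centre [ 516.30769091 -292.02027532]
mouth from centre [ 517.08900121 -292.57805977]
```

View pics/w1c.png

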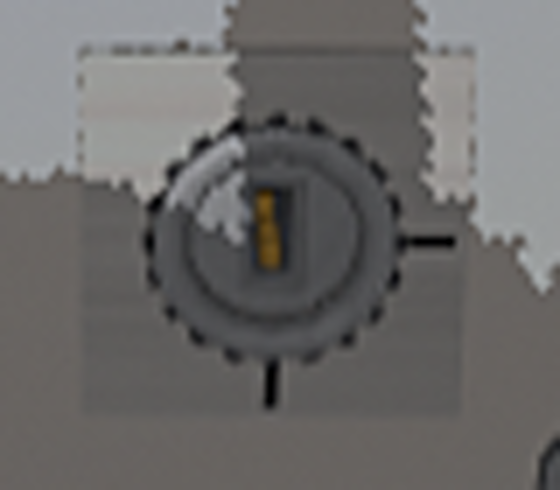

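The keyway centre is at about (293.6,228) and the plug is unturned. The dryer yaw is about -0.625 and its mouth is near (516.5,-292). Now to the washer.

Call:
apply_moves:
  targets:
    - [[1,40.8,-31.7,0,0,0,-32],[1,40.8,-31.7,0,0,0,-32],[1,40.8,-31.7,0,0,0,-32],[1,40.8,-31.7,0,0,0,-32],[1,40.8,-31.7,0,0,0,-32],[1,40.8,-31.7,0,0,0,-32],[1,40.8,-31.7,0,0,0,-32],[1,40.8,-31.7,0,0,0,-32]]

```text
clock: 2.6
eef_pos: [465.6, 111.1, 199.1]
tcp_rot: [3.141, -0.001, 1.501]
contact_force: [1.2, -0.4, 0.4]
opening: 1.0
```

Run:
```python
from rig import r
from h import *
s=r.sense();print(delta(s,[460,226,190],1.506))
f=__import__("pickle").load(open("w1.pkl","rb"));print(back(f,(293.6,227.9),69.5))
```

```text
(array([11.42, -1.37,  0.92]), array([ 0.02, -0.05, -0.31]))
[ 515.63988396 -292.31358066   69.5       ]
```

Call:
apply_moves:
  targets:
    - [[1,11.4,-1.4,0.9,0,0,-0.3],[1,11.4,-1.4,0.9,0,0,-0.3],[1,11.4,-1.4,0.9,0,0,-0.3],[1,11.4,-1.4,0.9,0,0,-0.3],[1,11.4,-1.4,0.9,0,0,-0.3]]

```text
clock: 3.1
eef_pos: [459.4, 225.6, 190.1]
tcp_rot: [-3.142, -0.0, 1.505]
contact_force: [0.6, -0.5, 0.0]
opening: 1.0
```

Run:
```python
from rig import r
from h import *
import pickle
s,f=wf(r);pickle.dump(f,open("w2.pkl","wb"));print(s["eef_pos"],s["tcp_rot"],s["qpos"])
cv2.imwrite("pics/w2.png",cv2.resize(f["pixels"][130:340,140:420,::-1],None,fx=2.8,fy=2.8,interpolation=cv2.INTER_CUBIC))
print(proj(f,[[490,228,70],[490,228,107]]))
```

```text
[459.40457181 225.60779498 190.07650568] [-3.14154090e+00 -2.63485445e-04  1.50507685e+00] [ 4.53374986e-01  1.86429730e-01  1.88180816e+00  2.89553759e-04
  1.07326900e+00 -1.05184005e+00]
[[277.4649255  230.85341741]
 [278.03497496 247.18645025]]
```

View pics/w2.png

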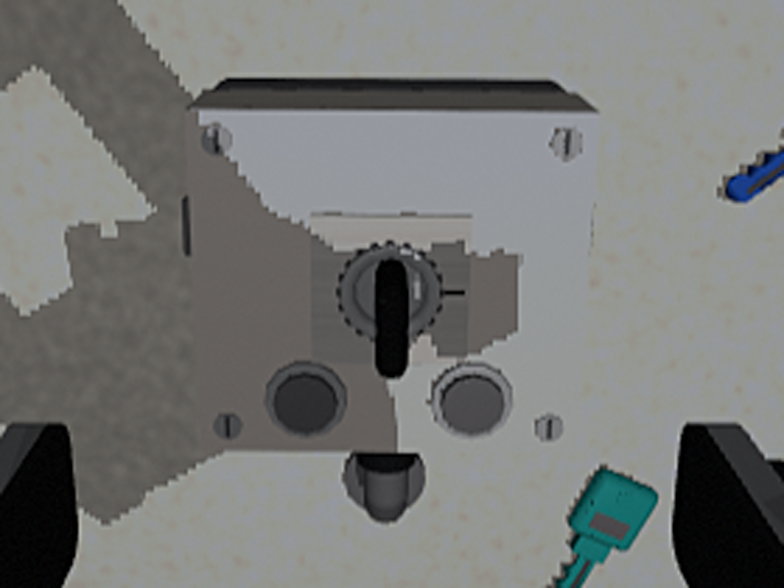

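The key head runs from (391,262) to (391,375) in the crop. The washer ring is centred at (390,292) and the screws are at (216,139), (566,143), (228,426) and (549,428).

Run:
```python
import pickle
from rig import r
from h import *
f=pickle.load(open("w2.pkl","rb"))
P=lambda u,z:back(f,(140+u[0]/2.8,130+u[1]/2.8),z)[:2]
def ang(a,b): v=b-a; return np.arctan2(v[1],v[0])
a,b,c,d=[P(u,70) for u in((216,139),(566,143),(228,426),(549,428))]
print("centre",(a+b+c+d)/4,"ring",P((390,292),73),"yaws",ang(a,b)-np.pi/2,ang(c,d)-np.pi/2,ang(a,c),ang(b,d))
print("head far end top",P((391,375),107.5),"near",P((391,264),107.5))
c=(a+b+c+d)/4;print(delta(r.sense(),[c[0],c[1],81],1.512), delta(r.sense(),[c[0],c[1],130],1.512))
```

```text
centre [492.62906196 229.33550382] ring [492.11287385 229.37551292] yaws -0.0779715371928833 -0.07370875588937542 -0.070228878501095 -0.06957466010601618
head far end top [503.6308777  228.37462101] near [471.6993549  230.32979415]
(array([ 0.64,  3.27, 10.92]), array([ 0.  , -0.02, -0.44])) (array([0.65, 3.27, 6.02]), array([ 0.  , -0.02, -0.44]))
```

Call:
apply_moves:
  targets:
    - [[1,0.58,3.18,5,0,0,0.3],[1,0.58,3.18,8,0,0,0.3],[1,0.58,3.18,10,0,0,0.3],[1,0.58,3.18,10.95,0,0,0.3],[1,0.58,3.18,10.95,0,0,0.3],[1,0.58,3.18,10.95,0,0,0.3]]

```text
clock: 3.75
eef_pos: [492.4, 228.4, 81.7]
tcp_rot: [3.14, -0.001, 1.498]
contact_force: [-0.4, 0.4, -0.0]
opening: 1.002
```

Call:
apply_moves:
  targets:
    - [[-1,0,0,0,0,0,0],[-1,0,0,0,0,0,0],[-1,0,0,0,0,0,0],[-1,0,0,0,0,0,0],[-1,0,0,0,0,0,0],[-1,0,0,0,0,0,0],[-1,0,0,0,0,0,0],[-1,0,0,0,0,0,0]]
  newtons: 25

```text
clock: 4.55
eef_pos: [492.3, 228.4, 81.7]
tcp_rot: [3.141, -0.001, 1.498]
contact_force: [-0.4, 0.4, 0.3]
opening: -0.002
```

Opening reads 0, so it seems the grasp missed. Look.

Run:
```python
from rig import r
from h import *
s,f=wf(r);print(s["opening"],s["contact_force"])
g=r.grab_frame("side")
a=cv2.resize(f["pixels"][150:,100:460,::-1],(533,400)); b=cv2.resize(g["pixels"][220:340,220:340,::-1],(400,400))
cv2.imwrite("pics/g1.png",cv2.resize(np.hstack([a,b]),(800,343)))
```

```text
-0.0024345288391138726 [-0.36598691  0.43338654  0.30297278]
```

View pics/g1.png

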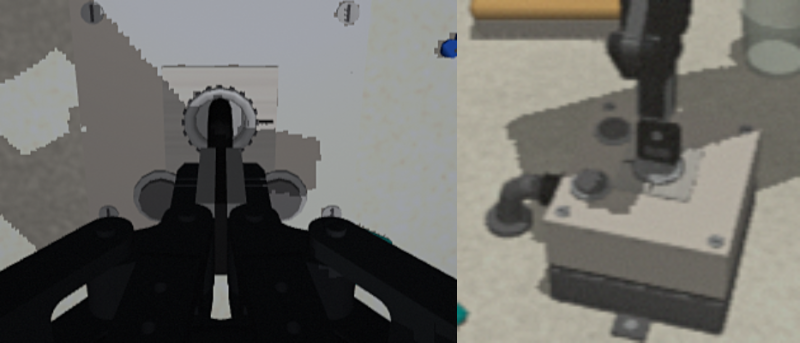

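Run:
```python
from rig import r
from h import *
g=r.grab_frame("side"); s,f=wf(r)
sc=400/120*800/933
m=lambda p:[((x-220)*sc+457,(y-220)*sc) for x,y in p]
pts=[s["eef_pos"],s["eef_pos"]-[0,0,0]+[0,0,19],[492,229,69.5],[492,229,107.5],[478,229,107.5],[506,229,107.5]]
print(np.round(m(proj(g,pts))))
k=533/360*800/933
print(np.round([((x-100)*k,(y-150)*k) for x,y in proj(f,pts)]))
cv2.imwrite("pics/g2.png",np.hstack([cv2.resize(g["pixels"][240:300,265:325,::-1],(400,400),interpolation=cv2.INTER_CUBIC),cv2.resize(f["pixels"][210:300,220:310,::-1],(400,400),interpolation=cv2.INTER_CUBIC)]))
```

```text
[[655. 154.]
 [655. 130.]
 [655. 170.]
 [656. 122.]
 [679. 125.]
 [633. 120.]]
[[218. 131.]
 [218. 151.]
 [219. 119.]
 [219. 158.]
 [216. 122.]
 [222. 193.]]
```

View pics/g2.png

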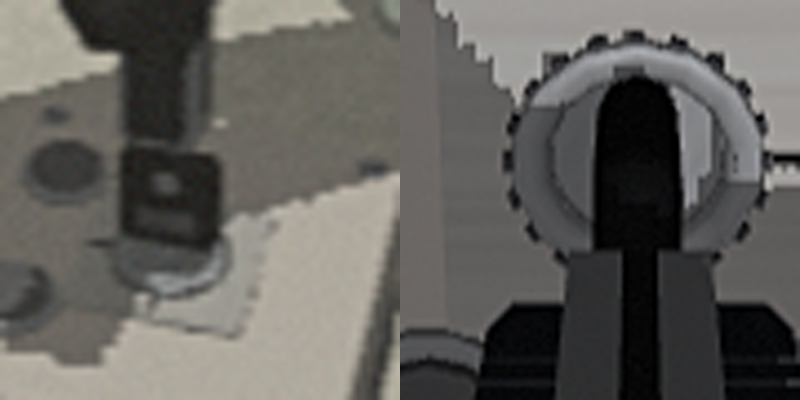

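The pads shut above the key head. In the side crop the finger ends at (155,142), right at the head's top edge. In the wrist crop the key is wider than the gap between the pads. So the finger ends sit higher than the reported TCP suggests, and I'll measure by how much.

Run:
```python
from rig import r
from h import *
import pickle
g=r.grab_frame("side"); s,f=wf(r)
print(s["eef_pos"],s["qpos"])
for y in(232,240,248):
  zs=np.arange(80,130);p=proj(g,[[492,y,z] for z in zs]);i=np.argmin(abs(p[:,1]-261.3));print("side",y,zs[i],p[i])
Rt=Ro.from_euler("xyz",s["tcp_rot"])
for ty in(-11,-6,0):
  zs=np.arange(-60,1);p=proj(f,[s["eef_pos"]+Rt.apply([0,ty,z]) for z in zs]);i=np.argmin(abs(p[:,1]-266.3));print("wrist",ty,zs[i],p[i])
# head top in side: crop top edge y=148 -> px
q=(265+170/6.67,240+150/6.67)
for z in(100,105,107.5,110):print("key top centre",z,back(g,q,z))
cv2.imwrite("/tmp/f.png",f["pixels"]); 
# FK sanity: print joint-based consistency: z moved vs joints
```

```text
[492.39770558 228.41194948  81.7042151 ] [ 4.31438397e-01  3.70821093e-01  1.91091681e+00  2.52573820e-04
  8.58402406e-01 -1.06674349e+00]
side 232 113 [289.34726992 261.44210178]
side 240 120 [288.5812402  261.19823881]
side 248 126 [287.7872344 261.4159886]
wrist -11 -40 [271.41874099 266.61280019]
wrist -6 -29 [271.55185391 266.33539094]
wrist 0 -16 [271.68588995 266.23233445]
key top centre 100 [492.10445405 218.87197854 100.        ]
key top centre 105 [491.14938908 224.83822951 105.        ]
key top centre 107.5 [490.6718566 227.821355  107.5      ]
key top centre 110 [490.19432412 230.80448049 110.        ]
```

The finger ends sit about 30 mm above the reported TCP, open and shut alike. Reopen, then lower in force-checked steps.

Call:
apply_moves:
  targets:
    - [[1,0.08,0,0,0,0,0],[1,0.08,0,0,0,0,0],[1,0.08,0,0,0,0,0],[1,0.08,0,0,0,0,0],[1,0.08,0,0,0,0,0],[1,0.08,0,0.5,0,0,0],[1,0.08,0,0.9,0,0,0],[1,0.08,0,0.9,0,0,0]]

```text
clock: 5.65
eef_pos: [491.9, 229.0, 71.9]
tcp_rot: [-3.142, -0.0, 1.498]
contact_force: [-0.6, 0.2, 0.1]
opening: 0.999
```

Call:
apply_moves:
  targets:
    - [[1,0,0,0.3,0,0,0],[1,0,0,0.6,0,0,0],[1,0,0,0.9,0,0,0],[1,0,0,0.9,0,0,0]]

```text
clock: 6.05
eef_pos: [491.6, 228.8, 62.4]
tcp_rot: [-3.141, 0.0, 1.498]
contact_force: [0.9, 0.7, -0.1]
opening: 1.003
```

Call:
apply_moves:
  targets:
    - [[1,0.05,0,0.4,0,0,0],[1,0.05,0,0.8,0,0,0],[1,0.05,0,0.8,0,0,0]]

```text
clock: 6.35
eef_pos: [491.2, 229.2, 53.7]
tcp_rot: [-3.14, 0.001, 1.498]
contact_force: [-0.1, 0.4, 0.1]
opening: 0.997
```

Call:
apply_moves:
  targets:
    - [[-1,0,0,0,0,0,0],[-1,0,0,0,0,0,0],[-1,0,0,0,0,0,0],[-1,0,0,0,0,0,0],[-1,0,0,0,0,0,0],[-1,0,0,0,0,0,0],[-1,0,0,0,0,0,0],[-1,0,0,0,0,0,0]]
  newtons: 25

```text
clock: 7.15
eef_pos: [491.3, 229.1, 53.8]
tcp_rot: [-3.14, 0.001, 1.498]
contact_force: [0.3, -0.1, 0.8]
opening: 0.097
```

Run:
```python
from rig import r
from h import *
s,f=wf(r);print(s["opening"],s["contact_force"],s["wrist_torque"],s["eef_pos"])
g=r.grab_frame("side")
cv2.imwrite("pics/g3.png",np.hstack([cv2.resize(g["pixels"][240:300,265:325,::-1],(400,400),interpolation=cv2.INTER_CUBIC),cv2.resize(f["pixels"][200:320,210:330,::-1],(400,400),interpolation=cv2.INTER_CUBIC)]))
```

```text
0.09675024972544456 [ 0.33824878 -0.08761318  0.78740838] [-0.15469481  0.00662571  0.03646633] [491.26246711 229.11929403  53.81048408]
```

View pics/g3.png

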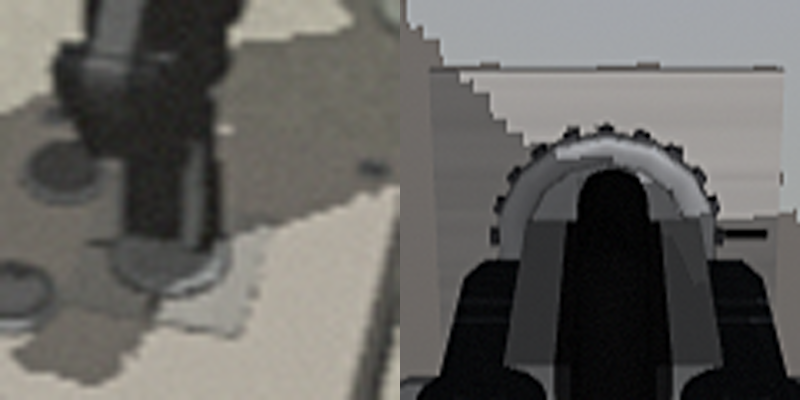

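It is now gripped: opening 0.097, about 8.2 mm, and the fingers cover the head just above the bezel. Firm up the grip and lift.

Call:
apply_moves:
  targets:
    - [[-1,0,0,0,0,0,0],[-1,0,0,0,0,0,0],[-1,0,0,-1,0,0,0],[-1,0,0,-2.5,0,0,0],[-1,0,0,-5,0,0,0],[-1,0,0,-8,0,0,0],[-1,0,0,-9,0,0,0],[-1,0,0,-9,0,0,0]]
  newtons: 100

```text
clock: 8.05
eef_pos: [492.5, 229.7, 145.5]
tcp_rot: [3.14, -0.001, 1.498]
contact_force: [0.4, 0.4, -0.4]
opening: 0.081
```

Run:
```python
from rig import r
from h import *
s=r.sense();print(s["opening"],s["contact_force"],s["eef_pos"]);print(delta(s,[516,-292,130],-.625+np.pi/2-.002))
```

```text
0.08084394906411811 [ 0.37365132  0.42751429 -0.43879568] [492.4597779  229.73646513 145.54219363]
(array([-51.87,   6.14,   1.51]), array([ 0.07, -0.09, 31.75]))
```

Call:
apply_moves:
  targets:
    - [[-1,-51.8,6.2,1.5,0,0,31.8],[-1,-51.8,6.2,1.5,0,0,31.8],[-1,-51.8,6.2,1.5,0,0,31.8],[-1,-51.8,6.2,1.5,0,0,31.8],[-1,-51.8,6.2,1.5,0,0,31.8],[-1,-51.8,6.2,1.5,0,0,31.8],[-1,-51.8,6.2,1.5,0,0,31.8],[-1,-51.8,6.2,1.5,0,0,31.8]]

```text
clock: 8.85
eef_pos: [509.7, -172.0, 131.8]
tcp_rot: [-3.141, -0.001, 0.943]
contact_force: [1.6, 0.9, -0.3]
opening: 0.077
```

Run:
```python
from rig import r
from h import *
s=r.sense();print(s["opening"],s["contact_force"],s["eef_pos"]);print(delta(s,[515.5,-292,100],-.625+np.pi/2-.002))
```

```text
0.077204928793252 [ 1.63295641  0.92224944 -0.28484093] [ 509.66616118 -171.9979118   131.82992678]
(array([-9.37,  7.52,  3.16]), array([-0.06, -0.08, -0.05]))
```

Call:
apply_moves:
  targets:
    - [[-1,-9.4,7.5,0,0,0,0],[-1,-9.4,7.5,0,0,0,0],[-1,-9.4,7.5,0,0,0,0],[-1,-9.4,7.5,1.5,0,0,0],[-1,-9.4,7.5,3.2,0,0,0],[-1,-9.4,7.5,3.6,0,0,0],[-1,-9.4,7.5,3.6,0,0,0]]

```text
clock: 9.55
eef_pos: [514.0, -290.5, 93.8]
tcp_rot: [-3.137, -0.001, 0.944]
contact_force: [0.2, 0.7, -0.4]
opening: 0.08
```

Run:
```python
from rig import r
from h import *
import pickle
s,f=wf(r);pickle.dump((s,f),open("w3.pkl","wb"));print(s["opening"],s["contact_force"],s["eef_pos"],s["tcp_rot"])
g=r.grab_frame("side");t=r.grab_frame("top")
u=proj(g,[[516,-292,70]])[0].astype(int);v=proj(t,[[516,-292,70]])[0].astype(int);w=proj(f,[[516,-292,70]])[0].astype(int);print(u,v,w)
C=lambda im,c,h:cv2.resize(im["pixels"][c[1]-h:c[1]+h,c[0]-h:c[0]+h,::-1],(400,400),interpolation=cv2.INTER_CUBIC)
cv2.imwrite("pics/g4.png",np.hstack([C(g,u-[0,10],30),C(f,w,50)]))
```

```text
0.07965408275887038 [ 0.2063528   0.66323621 -0.39984806] [ 513.95537979 -290.50846205   93.83317455] [-3.13702576e+00 -1.14047773e-03  9.43599305e-01]
[311 158] [432 226] [270 242]
```

View pics/g4.png

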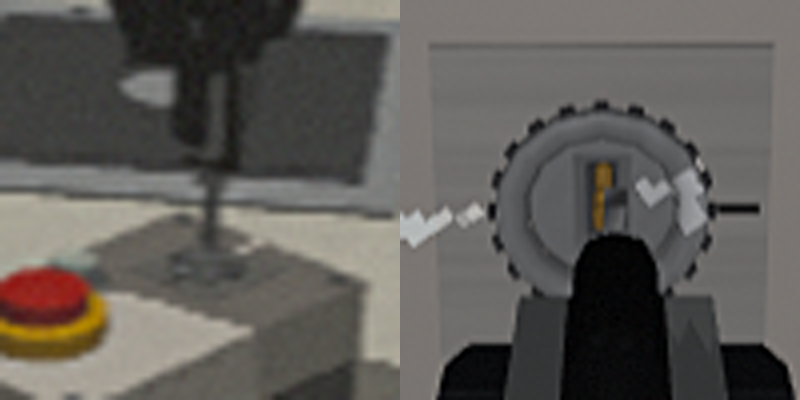

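The key tip shows at about x=617 in the wrist crop and the keyway and bezel centre at about x=602. I'll turn that into a lateral correction.

Run:
```python
import pickle
from h import *
s,f=pickle.load(open("w3.pkl","rb"))
Rt=Ro.from_euler("xyz",s["tcp_rot"])
T=lambda X:Rt.inv().apply(X-s["eef_pos"])
px=lambda x,y:(220+(x-400)/4,192+y/4)
for n,x,y,z in[("plug ring",602,208,72),("ring outer",603,208,74),("slot",602,205,69.5),("tip",617,200,80.5),("head",615,240,147.5-0),("padgap",615,300,147)]:
    w=back(f,px(x,y),z);print(n,w.round(1),T(w).round(1))
print("ring front edge top y=108 -> centre +15.5", T(back(f,px(602,108),73)))
print("slot near end y=155 (bevel) ->", T(back(f,px(602,153),69.5)))
```

```text
plug ring [ 516.1 -292.4   72. ] [-0.3  2.9 21.8]
ring outer [ 515.5 -291.8   74. ] [-0.1  2.1 19.8]
slot [ 516.5 -292.7   69.5] [-0.3  3.4 24.3]
tip [ 513.7 -288.    80.5] [ 1.8 -1.6 13.3]
head [ 495.8 -275.6  147.5] [  1.4 -23.7 -53.6]
padgap [ 500.7 -279.2  147. ] [  1.4 -17.6 -53.1]
ring front edge top y=108 -> centre +15.5 [ -0.25519638 -12.46123539  20.89002384]
slot near end y=155 (bevel) -> [-0.30054903 -4.56857631 24.3539657 ]
```

Tip and slot give a correction of -2.0 mm in tool x and +2.0 mm in tool y, where the key's axis sits about 1 mm ahead of the TCP in tool y. Shift, then lower to just inside the mouth.

Call:
apply_moves:
  targets:
    - [[-1,-0.2,0.2,0,0,0,0],[-1,-0.2,0.2,0,0,0,0],[-1,-0.2,0.2,0.3,0,0,0],[-1,-0.2,0.2,0.5,0,0,0]]

```text
clock: 10.1
eef_pos: [516.0, -294.4, 90.9]
tcp_rot: [-3.141, -0.002, 0.944]
contact_force: [-1.2, 0.3, 0.1]
opening: 0.078
```

Run:
```python
from rig import r
from h import *
import pickle
s,f=wf(r);pickle.dump((s,f),open("w4.pkl","wb"));print(s["opening"],s["contact_force"],s["eef_pos"],s["tcp_rot"])
cv2.imwrite("pics/g5.png",cv2.resize(f["pixels"][190:270,220:320,::-1],(800,640),interpolation=cv2.INTER_CUBIC)[:600])
```

```text
0.0779170929625458 [-1.24618366  0.33791273  0.12142029] [ 515.97014827 -294.39113288   90.92279494] [-3.14120189e+00 -1.50352901e-03  9.43579898e-01]
```

View pics/g5.png

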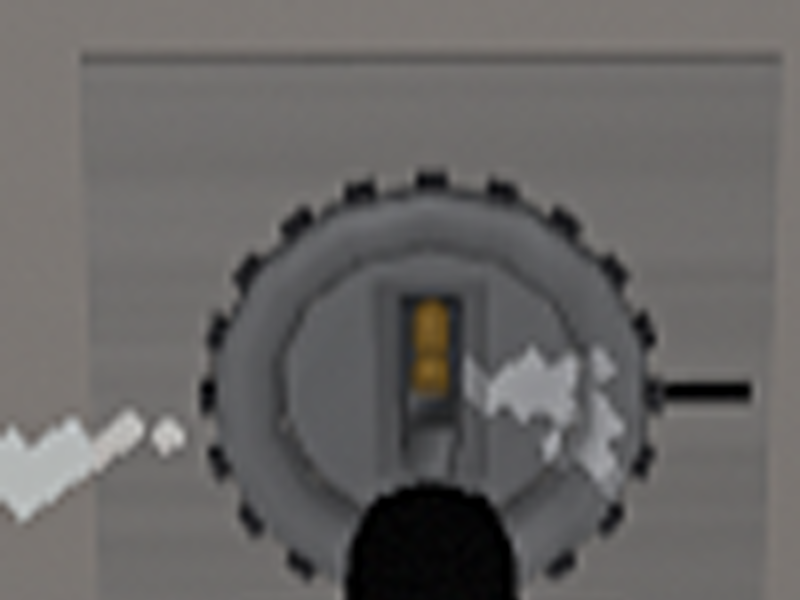

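The blade and slot are now laterally aligned: both are centred at x≈432 in the crop. Now the fore-aft check.

Run:
```python
import pickle
from h import *
s,f=pickle.load(open("w4.pkl","rb"))
Rt=Ro.from_euler("xyz",s["tcp_rot"])
T=lambda x,y,z:Rt.inv().apply(back(f,(220+x/8,190+y/8),z)-s["eef_pos"]).round(2)
print("ring edge+15.5",T(430,188,73.5)+[0,15.5,0],"plug circle near edge+10.5",T(430,248,74)+[0,10.5,0],"slot end+5.8",T(432,296,68)+[0,5.8,0],"bevel+7.6",T(432,283,69.5)+[0,7.6,0])
print("blade edge+5",T(432,425,81)+[0,5,0],"tip edge",T(432,425,77.6)+[0,1.5,0])
```

```text
ring edge+15.5 [ 1.56 -1.22 17.43] plug circle near edge+10.5 [ 1.56 -2.06 16.93] slot end+5.8 [ 1.71 -1.23 22.93] bevel+7.6 [ 1.71 -0.91 21.43]
blade edge+5 [1.68 2.73 9.93] tip edge [ 1.69  0.56 13.33]
```

Call:
apply_moves:
  targets:
    - [[-1,0,-0.22,0,0,0,0],[-1,0,-0.22,0.0,0,0,0],[-1,0,-0.22,0.0,0,0,0]]

```text
clock: 10.45
eef_pos: [513.9, -292.9, 90.5]
tcp_rot: [-3.141, -0.001, 0.944]
contact_force: [0.0, 0.1, 0.1]
opening: 0.082
```

Run:
```python
from rig import r
from h import *
s=r.sense();print(s["contact_force"],s["eef_pos"],s["tcp_rot"],delta(s,[514.2,-293.1,78],.944))
```

```text
[0.03218041 0.12781101 0.1046353 ] [ 513.86077857 -292.92319512   90.51403014] [-3.14050481e+00 -1.41738417e-03  9.43585242e-01] (array([0.  , 0.04, 1.25]), array([-0.06, -0.08, -0.02]))
```

Good. Descend to mouth level and slightly inside.

Call:
apply_moves:
  targets:
    - [[-1,0,0,0.4,0,0,0],[-1,0,0,0.7,0,0,0],[-1,0,0,0.9,0,0,0],[-1,0,0,1.1,0,0,0],[-1,0,0,1.1,0,0,0]]

```text
clock: 10.95
eef_pos: [513.9, -292.9, 79.2]
tcp_rot: [-3.14, -0.001, 0.944]
contact_force: [0.5, -0.3, -0.8]
opening: 0.079
```

Call:
apply_moves:
  targets:
    - [[-1,0,0,0.2,0,0,0],[-1,0,0,0.4,0,0,0],[-1,0,0,0.4,0,0,0]]

```text
clock: 11.25
eef_pos: [514.0, -293.0, 75.1]
tcp_rot: [-3.141, -0.001, 0.944]
contact_force: [0.7, -0.2, 1.7]
opening: 0.082
```

Call:
apply_moves:
  targets:
    - [[-1,0,0.1,0.2,0,0,0],[-1,0,0.1,0.4,0,0,0],[-1,0,0.1,0.4,0,0,0]]

```text
clock: 11.55
eef_pos: [514.2, -293.2, 70.6]
tcp_rot: [-3.139, -0.001, 0.944]
contact_force: [-1.1, 1.4, -0.7]
opening: 0.082
```

Call:
apply_moves:
  targets:
    - [[-1,0,0.1,0.2,0,0,0],[-1,0,0.1,0.4,0,0,0],[-1,0,0.1,0.4,0,0,0]]

```text
clock: 11.85
eef_pos: [514.2, -293.3, 66.1]
tcp_rot: [-3.137, -0.001, 0.944]
contact_force: [-2.4, 0.4, 2.3]
opening: 0.082
```

Call:
apply_moves:
  targets:
    - [[-1,0,0.05,0.2,0,0,0],[-1,0,0.05,0.4,0,0,0],[-1,0,0.05,0.4,0,0,0]]

```text
clock: 12.15
eef_pos: [514.3, -293.4, 61.4]
tcp_rot: [-3.137, -0.001, 0.944]
contact_force: [-2.4, 1.1, -2.5]
opening: 0.078
```

Call:
apply_moves:
  targets:
    - [[-1,0,0.05,0.2,0,0,0],[-1,0,0.05,0.4,0,0,0],[-1,0,0.05,0.4,0,0,0]]

```text
clock: 12.45
eef_pos: [514.2, -293.4, 57.5]
tcp_rot: [-3.135, -0.001, 0.944]
contact_force: [-4.2, 2.2, 4.1]
opening: 0.078
```

Run:
```python
from rig import r
s=r.sense();print(s["contact_force"],s["wrist_torque"],s["eef_pos"],s["tcp_rot"],s["opening"])
```

```text
[-4.17598712  2.22124044  4.12086975] [ 0.49608796  0.80132833 -0.01003812] [ 514.17951563 -293.40211072   57.51375345] [-3.13545536e+00 -9.27543178e-04  9.43527558e-01] 0.07769232091701038
```

Call:
apply_moves:
  targets:
    - [[-1,0,0,0.15,0,0,0],[-1,0,0,0.3,0,0,0],[-1,0,0,0.3,0,0,0]]

```text
clock: 12.75
eef_pos: [514.1, -293.4, 54.1]
tcp_rot: [-3.135, -0.001, 0.944]
contact_force: [-1.8, 1.8, -1.6]
opening: 0.08
```

Call:
apply_moves:
  targets:
    - [[-1,0,0,0.1,0,0,0],[-1,0,0,0.2,0,0,0],[-1,0,0,0.2,0,0,0]]

```text
clock: 13.05
eef_pos: [514.3, -293.6, 53.5]
tcp_rot: [-3.136, -0.001, 0.944]
contact_force: [-6.4, 3.5, 16.8]
opening: 0.083
```

Call:
apply_moves:
  targets:
    - [[-1,0,-0.05,0.15,0,0,0],[-1,0,-0.05,0.3,0,0,0],[-1,0,-0.05,0.3,0,0,0]]

```text
clock: 13.35
eef_pos: [514.5, -293.7, 53.1]
tcp_rot: [-3.137, -0.001, 0.944]
contact_force: [-8.8, 4.5, 27.9]
opening: 0.077
```

Run:
```python
from rig import r
from h import *
s=r.sense();print(s["contact_force"],s["wrist_torque"],s["eef_pos"],s["tcp_rot"],s["opening"],s["qpos"])
g=r.grab_frame("side")
u=proj(g,[[516,-292,80]])[0].astype(int)
cv2.imwrite("pics/g6.png",cv2.resize(g["pixels"][u[1]-35:u[1]+25,u[0]-40:u[0]+40,::-1],(800,600),interpolation=cv2.INTER_CUBIC))
```

```text
[-8.82839493  4.48814932 27.85594617] [0.99400871 1.85765379 0.00369527] [ 514.49495807 -293.66712669   53.12414388] [-3.13711636e+00 -8.52231413e-04  9.43645961e-01] 0.07711682379208612 [-5.22028108e-01  4.78266992e-01  1.81379420e+00  1.74732183e-03
  8.53894382e-01 -1.46682693e+00]
```

Force climbs while z holds at 53.1, against 53.8 when seated in the washer, so the key is home. Now turn clockwise (+tool z), easing the push.

Call:
apply_moves:
  targets:
    - [[-1,0,-0.05,0.1,0,0,0],[-1,0.01,-0.05,0.1,0,0,8],[-1,0.03,-0.07,0.1,0,0,16],[-1,0.05,-0.08,0.1,0,0,24],[-1,0.07,-0.09,0.1,0,0,32],[-1,0.09,-0.09,0.1,0,0,40],[-1,0.09,-0.09,0.1,0,0,40]]

```text
clock: 14.1
eef_pos: [514.9, -293.9, 53.7]
tcp_rot: [-3.14, 0.001, 0.241]
contact_force: [-5.8, -2.5, 13.6]
opening: 0.079
```

```bash
cat > st.py <<'E'
from rig import r
from h import *
s=r.sense();R=Ro.from_euler("xyz",s["tcp_rot"])
print("F",s["contact_force"].round(1),"Ftool",R.inv().apply(s["contact_force"]).round(1),"T",s["wrist_torque"].round(2),s["eef_pos"].round(1),s["tcp_rot"].round(3),s["opening"].round(3),s["qpos"].round(2),s["clock"])
E
python3 st.py
```

```text
Traceback (most recent call last):
  File "st.py", line 4, in <module>
    print("F",s["contact_force"].round(1),"Ftool",R.inv().apply(s["contact_force"]).round(1),"T",s["wrist_torque"].round(2),s["eef_pos"].round(1),s["tcp_rot"].round(3),s["opening"].round(3),s["qpos"].round(2),s["clock"])
                                                                                                                                                                        ^^^^^^^^^^^^^^^^^^
AttributeError: 'float' object has no attribute 'round'
```

Call:
apply_moves:
  targets:
    - [[-1,-0.04,0,0.12,0,0,8],[-1,-0.03,-0.01,0.12,0,0,16],[-1,-0.02,-0.02,0.12,0,0,24],[-1,0,-0.03,0.12,0,0,32],[-1,0,-0.03,0.12,0,0,32]]

```text
clock: 14.6
eef_pos: [514.4, -294.1, 53.6]
tcp_rot: [3.141, 0.002, -0.322]
contact_force: [-8.1, 0.9, 15.2]
opening: 0.075
```

```bash
sed -i 's/s\["opening"\].round(3)/round(s["opening"],3)/' st.py; python3 st.py
```

```text
F [-8.1  0.9 15.2] Ftool [ -8.    1.7 -15.2] T [0.27 1.52 0.06] [ 514.4 -294.1   53.6] [ 3.141e+00  2.000e-03 -3.220e-01] 0.075 [-0.52  0.48  1.82 -0.    0.85 -0.2 ] 14.6
```

Call:
apply_moves:
  targets:
    - [[-1,-0.06,0,0.12,0,0,8],[-1,-0.06,0,0.12,0,0,16],[-1,-0.06,0,0.12,0,0,22],[-1,-0.06,0,0.12,0,0,25],[-1,-0.06,0,0.12,0,0,25]]

```text
clock: 15.1
eef_pos: [514.0, -294.0, 53.7]
tcp_rot: [3.14, 0.001, -0.76]
contact_force: [-5.8, 3.6, 14.2]
opening: 0.078
```

```bash
python3 st.py
```

```text
F [-5.8  3.6 14.2] Ftool [ -6.7   1.4 -14.1] T [0.77 1.11 0.12] [ 514.  -294.    53.7] [ 3.14e+00  1.00e-03 -7.60e-01] 0.078 [-0.52  0.48  1.82 -0.    0.85  0.24] 15.1
```

Call:
apply_moves:
  targets:
    - [[-1,-0.04,0,0.12,0,0,2],[-1,-0.04,0,0.12,0,0,4],[-1,-0.04,0,0.12,0,0,4],[-1,-0.04,0,0.12,0,0,4]]

```text
clock: 15.5
eef_pos: [514.0, -293.9, 53.7]
tcp_rot: [3.14, 0.001, -0.83]
contact_force: [-6.7, 3.1, 13.6]
opening: 0.081
```

```bash
python3 st.py
python3 - <<'E'
from rig import r
from h import *
f={n:r.grab_frame(n) for n in("side",)}
s,w=wf(r); g=f["side"];u=proj(g,[[516,-292,80]])[0].astype(int)
cv2.imwrite("pics/g7.png",np.hstack([cv2.resize(g["pixels"][u[1]-35:u[1]+25,u[0]-30:u[0]+30,::-1],(400,400),interpolation=cv2.INTER_CUBIC),cv2.resize(w["pixels"][190:310,210:330,::-1],(400,400),interpolation=cv2.INTER_CUBIC)]))
E
```

```text
F [-6.7  3.1 13.6] Ftool [ -6.8   2.9 -13.6] T [0.74 1.04 0.07] [ 514.  -293.9   53.7] [ 3.14e+00  1.00e-03 -8.30e-01] 0.081 [-0.52  0.48  1.82 -0.    0.85  0.31] 15.5
```

View pics/g7.png

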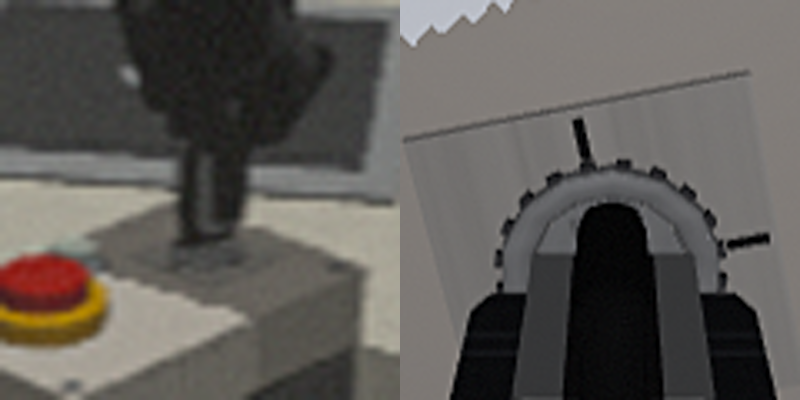

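Call:
apply_moves:
  targets:
    - [[-1,-0.04,0,0.12,0,0,2],[-1,-0.04,0,0.12,0,0,4],[-1,-0.04,0,0.12,0,0,4],[-1,-0.04,0,0.12,0,0,4],[-1,-0.04,0,0.12,0,0,4]]

```text
clock: 16.1
eef_pos: [514.0, -293.5, 53.7]
tcp_rot: [3.141, 0.0, -0.899]
contact_force: [-5.5, 4.7, 14.8]
opening: 0.08
```

```bash
python3 st.py
```

```text
F [-5.5  4.7 14.8] Ftool [ -7.1   1.4 -14.8] T [0.93 0.95 0.16] [ 514.  -293.5   53.7] [ 3.141  0.    -0.899] 0.08 [-0.52  0.48  1.82 -0.    0.85  0.38] 16.1
```

```bash
python3 st.py; python3 -c "
from rig import r
r.sign_off()"
```

```text
F [-5.5  4.7 14.8] Ftool [ -7.1   1.4 -14.8] T [0.93 0.95 0.16] [ 514.  -293.5   53.7] [ 3.141  0.    -0.899] 0.08 [-0.52  0.48  1.82 -0.    0.85  0.38] 16.1
the job is handed in; nothing more can be done
```

I pulled the key from the washer switch, pushed it home in the dryer switch and turned it clockwise. I handed the job in at 16.1 s, still gripping the key and holding it turned. The sign-off gives no verdict, so the end state below rests on the arm's own readings.

**Last checks:**
- **Depth:** the TCP stands at z = 53.7 mm, against 53.8 mm when the key sat home in the washer. The arm presses down with about 15 N. Depth was judged only from the TCP height and this push, because the shoulder could not be seen.
- **Turn:** the gripper has turned 1.84 rad from the insertion angle; about 1.7 rad should reach the stop. The return torque last read 0.16 N m, above the spring's 0.105 N m, so I take the plug to be at its stop. That reading is noisy: it was 0.07 N m one move earlier.
- **Grip:** the opening is 0.08, steady, with the grip set to 100 N.
- **Surroundings:** nothing else was deliberately touched, and I never worked near the stop button. I took no full picture of the worktop at the end.

**What disagreed:**
- **Fingertips:** they sit about 30 mm further back than the interface text says. The first close therefore shut on air above the key head. I measured the gap in the images, went lower in force-checked steps and gripped the key the second time.
- **Dryer switch position:** the top and wrist cameras differed by about 4 mm, so I aligned key and slot in the wrist picture.
- **Side force:** about 7 N of sideways force remained on the tool at the end and did not go away with small corrections.

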